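# Level the dry ice under the chute

### The job

Take the rake off its hanger and rake out the heap of dry ice under the hopper's chute, so that the blocks lie one deep all over the floor of the blue tray with no part of it left bare, ready for a tube rack to be stood on it later. Move the ice only with the rake, never with the gripper, do not knock the chute or the other things on the bench, and hang the rake back in its notch when you are done.

Things in the scene. Friction and masses are not known exactly. Their poses are not given: they have to be found in the camera images.
- rake_grip (a point): Centre of the hand rake's red handle, 24 x 24 mm square, 66 mm long. z up the handle, x along the head. Below it a black collar 40 mm square (underside 45 mm below this point), a 12 mm round shaft, then the head: a bar 160 mm wide (x), 12 mm thick, 165 mm below this point, with tines. Rake 0.3 kg, most of it low
- rake_tips (a point): Middle of the line of the rake's seven tine tips, 204.3 mm below rake_grip and 27.5 mm to the rake's +y; axes as rake_grip. Tines 7 x 6 mm, 25 mm apart, 48 mm long from the bar, leaning 35 degrees off the handle's line to +y: they stand upright when the top of the handle leans 35 degrees to the rake's +y
- notch (a point): Seat of the rake in its hanger: top of a level bracket 6 mm thick, 185 mm above the bench. The notch, 18 mm wide, is open to -y (bracket's front edge 32 mm off), closed 12 mm behind; post 90 mm behind. The collar rests loose on the bracket, shaft at this point, rake's axes along the point's: lift and slide it out to -y. Fixed
- bed (a point): Centre of the floor of the blue insulated tray with the dry ice; x across, y along it, z up. Floor inside 210 mm (x) by 330 mm (y), 20 mm above the bench; walls 20 mm thick, 60 mm high above the floor. Chute and heap are at its -y end. Fixed
- hopper: White dry-ice hopper, 340 x 340 mm, 530 mm high, with a sloping clear plastic chute 164 mm wide. Origin on the bench under the middle of the chute's lip, y out of the chute, along the tray. Lip's underside 235 mm above the bench, 65 mm inside the tray's -y end wall; the chute rises 27 degrees to -y, sides 40 mm high; hopper face 135 mm behind the lip. Fixed
- spot1 (a point): Point on the bed's floor, centre of one sixth of it, at x -50 mm, y -105 mm from the bed's centre. The spot is covered when the middle of some piece is within 70 mm of it, measured level
- spot2 (a point): Point on the bed's floor, centre of one sixth of it, at x +50 mm, y -105 mm from the bed's centre. The spot is covered when the middle of some piece is within 70 mm of it, measured level
- spot3 (a point): Point on the bed's floor, centre of one sixth of it, at x -50 mm, y +0 mm from the bed's centre. The spot is covered when the middle of some piece is within 70 mm of it, measured level
- spot4 (a point): Point on the bed's floor, centre of one sixth of it, at x +50 mm, y +0 mm from the bed's centre. The spot is covered when the middle of some piece is within 70 mm of it, measured level
- spot5 (a point): Point on the bed's floor, centre of one sixth of it, at x -50 mm, y +105 mm from the bed's centre. The spot is covered when the middle of some piece is within 70 mm of it, measured level
- spot6 (a point): Point on the bed's floor, centre of one sixth of it, at x +50 mm, y +105 mm from the bed's centre. The spot is covered when the middle of some piece is within 70 mm of it, measured level
- ice1: White block of dry ice, 50 (x) x 60 (y) x 38 mm (z), about 0.17 kg, loose; origin at its middle; at the start in the bottom row by the chute end wall
- ice2: White block of dry ice, 50 (x) x 60 (y) x 38 mm (z), about 0.17 kg, loose; origin at its middle; at the start in the bottom row by the chute end wall
- ice3: White block of dry ice, 50 (x) x 60 (y) x 38 mm (z), about 0.17 kg, loose; origin at its middle; at the start in the bottom row by the chute end wall
- ice4: White block of dry ice, 50 (x) x 60 (y) x 38 mm (z), about 0.17 kg, loose; origin at its middle; at the start on the floor, in front of the first row
- ice5: White block of dry ice, 50 (x) x 60 (y) x 38 mm (z), about 0.17 kg, loose; origin at its middle; at the start on the floor, in front of the first row
- ice6: White block of dry ice, 50 (x) x 60 (y) x 38 mm (z), about 0.17 kg, loose; origin at its middle; at the start on top of the heap, across the first and second rows
- ice7: White block of dry ice, 50 (x) x 60 (y) x 38 mm (z), about 0.17 kg, loose; origin at its middle; at the start on top of the heap, across the first and second rows
- ice8: White block of dry ice, 50 (x) x 60 (y) x 38 mm (z), about 0.17 kg, loose; origin at its middle; at the start on top of the heap, across the first and second rows
- tube_rack: White foam rack of purple-capped blood tubes, 86 x 179 mm, 98 mm high, origin under its centre; a bystander behind the tray
- wash_bottle: White bottle with blue cap, 68 mm across, 170 mm high, origin under its centre; a bystander
- tip_box: Grey pipette-tip box with light blue lid, 87 x 127 x 67 mm, origin under its centre; a bystander
- cool_block: Aluminium cooling block, 70 x 140 x 50 mm, origin under its centre; a bystander

How it is judged:
On the way, in this order (a step that is already met when the one before it is completed fails the run):
1. the rake is off its hanger (horizontal distance between rake_grip and notch above 0.06 m), for 0.1 s.
2. the ice lies one deep over the whole bed (z of ice1 in the frame of bed between 0.01 and 0.034 m and x of ice1 in the frame of bed between -0.105 and 0.105 m and y of ice1 in the frame of bed between -0.165 and 0.165 m and z of ice2 in the frame of bed between 0.01 and 0.034 m and x of ice2 in the frame of bed between -0.105 and 0.105 m and y of ice2 in the frame of bed between -0.165 and 0.165 m and z of ice3 in the frame of bed between 0.01 and 0.034 m and x of ice3 in the frame of bed between -0.105 and 0.105 m and y of ice3 in the frame of bed between -0.165 and 0.165 m and z of ice4 in the frame of bed between 0.01 and 0.034 m and x of ice4 in the frame of bed between -0.105 and 0.105 m and y of ice4 in the frame of bed between -0.165 and 0.165 m and z of ice5 in the frame of bed between 0.01 and 0.034 m and x of ice5 in the frame of bed between -0.105 and 0.105 m and y of ice5 in the frame of bed between -0.165 and 0.165 m and z of ice6 in the frame of bed between 0.01 and 0.034 m and x of ice6 in the frame of bed between -0.105 and 0.105 m and y of ice6 in the frame of bed between -0.165 and 0.165 m and z of ice7 in the frame of bed between 0.01 and 0.034 m and x of ice7 in the frame of bed between -0.105 and 0.105 m and y of ice7 in the frame of bed between -0.165 and 0.165 m and z of ice8 in the frame of bed between 0.01 and 0.034 m and x of ice8 in the frame of bed between -0.105 and 0.105 m and y of ice8 in the frame of bed between -0.165 and 0.165 m and horizontal distance between any of ice1, ice2, ice3, ice4, ice5, ice6, ice7, ice8 and spot1 below 0.07 m and horizontal distance between any of ice1, ice2, ice3, ice4, ice5, ice6, ice7, ice8 and spot2 below 0.07 m and horizontal distance between any of ice1, ice2, ice3, ice4, ice5, ice6, ice7, ice8 and spot3 below 0.07 m and horizontal distance between any of ice1, ice2, ice3, ice4, ice5, ice6, ice7, ice8 and spot4 below 0.07 m and horizontal distance between any of ice1, ice2, ice3, ice4, ice5, ice6, ice7, ice8 and spot5 below 0.07 m and horizontal distance between any of ice1, ice2, ice3, ice4, ice5, ice6, ice7, ice8 and spot6 below 0.07 m), for 0.2 s.
At the end, for the whole second after the job is handed in: All eight blocks are in the tray, middles under 34 mm above its floor (none on or propped on another), each of the six spots has a block's middle within 70 mm, and the rake hangs upright (0.1 rad) in its notch, collar on the bracket, within 14 mm of the seat; all released and at rest (all of step 2 and horizontal distance between rake_grip and notch below 0.014 m and z of rake_grip in the frame of notch between 0.039 and 0.051 m and angle between rake_grip's own z axis and vertical below 0.1 rad and linear speed of each of ice1, ice2, ice3, ice4, ice5, ice6, ice7, ice8 below 0.02 m/s); the robot touches nothing.
It fails at once if the gripper or arm touches the ice (over 1 N) (contact force between any of the fingers, the arm and ice1 above 1 N or contact force between any of the fingers, the arm and ice2 above 1 N or contact force between any of the fingers, the arm and ice3 above 1 N or contact force between any of the fingers, the arm and ice4 above 1 N or contact force between any of the fingers, the arm and ice5 above 1 N or contact force between any of the fingers, the arm and ice6 above 1 N or contact force between any of the fingers, the arm and ice7 above 1 N or contact force between any of the fingers, the arm and ice8 above 1 N).
It fails at once if the chute or hopper is knocked (over 8 N) (contact force between anything else and hopper above 8 N).
It fails at once if a bystander on the bench is moved by more than 20 mm (distance of any of tube_rack, wash_bottle, tip_box, cool_block from where it was at the start of the episode above 0.02 m).
It also fails if it takes over 45 s, if anything falls off the work surface, if the arm or the gripper's body presses on something with over 40 N, if the wrist force passes 120 N, or if a joint passes its speed limit or range.

### The arm

A 6-joint arm with a two-finger parallel gripper is mounted at the origin on the work surface. World frame = base frame: x ahead of the robot, y to its left, z up, the work surface at z = 0. Lengths are in m, angles in rad, forces in N, time in s.
With the tool pointing down it reaches from about 0.425 to 0.95 m from the base axis. Payload 3.5 kg.
Tool frame: the origin (TCP) lies midway between the tips of the shut fingers; the grasp point (between the pads) lies 19 mm behind it; z points along the fingers, y is the line along which they close (so a half turn about z gives the same grasp; the last joint's range is limited). The gripper opens to 85 mm and grips with 20 to 120 N. Pads are 22 mm wide; open, the fingers measure 114 mm over their backs; the gripper's body (76 mm by 85 mm) begins 54 mm behind the grasp point. The pads swing forward as they close: fully open they stand 13 mm farther back than shut.
Start: joints at [-1.489, 0.286, 1.577, -0, 1.279, -0.15], TCP at [0.155, -0.657, 0.231] pointing down, gripper open.
Joint ranges: [-2.77, 2.77], [-0.9, 2.22], [0.21, 2.48], [-1.53, 4.67], [0.24, 2.81], [-2.84, 2.84]. Speed limits (rad/s): [2.79, 2.79, 3.14, 3.14, 3.14, 3.14].

### API

Orientations are given as [roll, pitch, yaw] about the fixed x, y, z axes, in that order (R = Rz(yaw) Ry(pitch) Rx(roll)).
In Python, from plant import bot gives the robot as it stands.
- The arm moves only by the tool carry_out, never from a script. Its argument "series" is a list of rows, each a list of 7 numbers: the shift along the tool's x, y, z in mm, then the turn, a rotation vector about the tool's x, y, z in rad, then the opening, from -1 (shut) to 1 (fully open), so that 0 is half open. In form: [[x, y, z, rx, ry, rz, gripper], ...]. A call has 1 to 12 rows; each row is the pose to reach, as a shift and turn from the pose commanded when the call began, along the tool's axes at that moment; what a row does not reach only later rows make up. A row lasts 1/8 s, in which the tool goes at most 62.5 mm and 10.7 degrees, less where a joint would pass 70% of its speed; a pose out of reach is approached as far as the arm can. A call with a gripper value outside its range is refused whole. The fingers move at their own pace and stop on an object; "newtons" is the grip in N (left out, the last holds). Time passes only in rows, so rows that repeat a pose let the fingers close. It gives the time, the measured TCP pose, the force, the opening and the grip force at its end, in the units of the state.
- bot.read_state(): the state, without advancing time (a new reading comes with each control period).
- bot.capture(name): name is "scene" or "top" or "wrist"; returns (picture, depth): 480x640x3 uint8, red, green, blue; 480x640 float32, m along the optical axis (not along the pixel's ray), 0 where there is no reading.
- bot.camera_params(name): a dict with "fovy" (degrees; the focal length in pixels is half the picture's height over the tangent of half this angle, whatever the lens; pixels are square), "cx", "cy" (the principal point, pixels), "origin" and "orientation" of the camera in the world. Camera axes: x right, y down, z forward; pixel columns grow to the right and rows downward; lengths in m; the calibration is good to about 2 mm. A picture is of the moment at which its call begins: read the wrist's pose just before it. camera_params takes no time and is no camera call; for the wrist camera it gives the pose at the moment of the call.
- bot.finish_job(): hands the job in; it is judged then, once.
The state is a dict: "clock": time; "q": joint angles; "dq": joint speeds; "tau": joint torques, N m; "ee_pos": TCP position; "tcp_rot": TCP orientation; "ft_force": force on the tool from outside, world axes, zero at the start; "moment": the same for the moment, N m; "finger_gap": opening from 0.0 (shut) to 1.0 (fully open); "finger_force": force on a finger pad.
Only numpy, scipy, OpenCV 4.12 (cv2) and the standard library are available. Lean on these libraries where they do the work, as an engineer would, in place of code of your own. Each camera call takes 0.05 s, during which the arm holds its last target. There are 200 camera calls.

## Working session

There is one attempt and no reset: what is moved stays moved. The work goes in short steps, Python scripts to look and compute and a tool call to move; the robot and the scene stay as the last step left them, time stands still between calls to the robot, and variables do not carry over. Pictures are saved under pics/ and viewed, at most 10 in all, crops included, and the job is handed in when it is done.

Besides the shell and the picture viewer there is one more tool, called after "Request:" as name([rows], argument=value, ...), one row to a line, values as JSON. carry_out: Moves the arm, as the interface text tells. Its arguments: {"type":"object","properties":{"series":{"type":"array"},"newtons":{"type":"number"}},"required":["series"]}

```bash
mkdir -p pics; ls; cat > h.py <<'E'
import numpy as np, cv2
from scipy.spatial.transform import Rotation as R
from plant import bot
def cam(n):
    p=bot.camera_params(n); o=np.array(p["origin"],float); r=np.array(p["orientation"],float)
    M=r if r.shape==(3,3) else R.from_euler('xyz',r).as_matrix() if r.size==3 else None
    return 240/np.tan(np.radians(p["fovy"])/2),p["cx"],p["cy"],o,M
def cloud(n,save=None):
    c=cam(n); im,d=bot.capture(n)
    if save: cv2.imwrite(f"pics/{save}.png",im[...,::-1])
    f,cx,cy,o,M=c; v,u=np.mgrid[:480,:640]
    P=np.stack([(u-cx)/f*d,(v-cy)/f*d,d],-1)@M.T+o
    P[d==0]=np.nan
    return im,d,P
def ray(n,u,v,z):
    f,cx,cy,o,M=cam(n); r=M@np.array([(u-cx)/f,(v-cy)/f,1]); return o+r*(z-o[2])/r[2]
E
python3 - <<'E'
from h import *
for n in("scene","top","wrist"):
    print(n,bot.camera_params(n))
    im,d,P=cloud(n,n+"0"); np.savez(f"{n}0.npz",im=im,d=d,P=P)
    print((d==0).mean())
print(bot.read_state())
E
```

```text
pics
scene {'fovy': 51.33111252596786, 'cx': 318.6878400504897, 'cy': 240.49554305738732, 'origin': array([ 1.2978456 , -0.14350887,  1.09827321]), 'orientation': array([-2.45319828,  0.00908093,  1.30508077])}
0.004371744791666667
top {'fovy': 48.88483187151745, 'cx': 323.8451898225076, 'cy': 238.45957969966918, 'origin': array([0.35057092, 0.05909565, 1.36923382]), 'orientation': array([-3.00202487,  0.00364711, -1.57662469])}
0.0040462239583333335
wrist {'fovy': 61.519948199428256, 'cx': 316.69130997674023, 'cy': 237.45716850446868, 'origin': array([ 0.2338834 , -0.63814956,  0.37141631]), 'orientation': array([ 2.82008766e+00,  2.70655561e-03, -1.33937971e+00])}
0.00400390625
{'clock': 0.15, 'q': array([-1.48899659e+00,  2.86984881e-01,  1.57783117e+00,  3.30067975e-06,
        1.27859425e+00, -1.49991448e-01]), 'dq': array([-0.0002166 , -0.00155937, -0.0046497 , -0.00043027, -0.00053643,
       -0.00064495]), 'tau': array([-2.86414079e-04, -4.06603575e+01, -2.93142468e+01, -2.12785130e-04,
        3.94056318e-03,  8.59999005e-06]), 'ee_pos': array([ 0.15505528, -0.656431  ,  0.23025496]), 'tcp_rot': array([-3.13979590e+00, -2.74732351e-04,  2.31789988e-01]), 'ft_force': array([-0.57984604, -0.12652032, -0.1907536 ]), 'moment': array([0.02131296, 0.0078235 , 0.02048607]), 'finger_force': 0.0, 'finger_gap': 0.9978106975676059}
```

View pics/scene0.png

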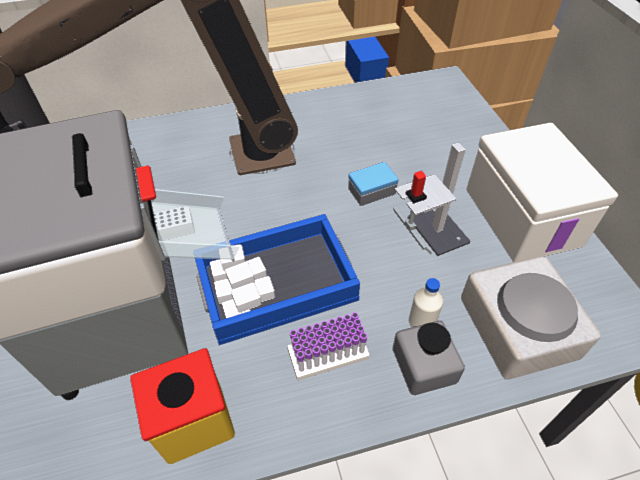

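View pics/top0.png

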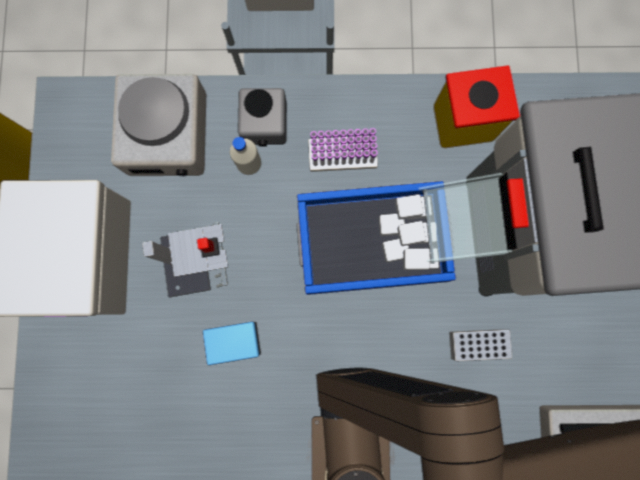

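Scene: hopper is on the left with the chute ending over the tray (lip ~ (225,250)), heap at (240,285), red rake handle at (419,183), and post at (455,165). Top: tray is (300–455, 185–292), handle at (205,243), and post at (148,248), so the notch opens towards the tray.

```bash
python3 - <<'E'
from h import *
T=np.load("top0.npz"); S=np.load("scene0.npz")
def red(im): 
    h=cv2.cvtColor(im,cv2.COLOR_RGB2HSV); return ((h[...,0]<8)|(h[...,0]>172))&(h[...,1]>150)&(h[...,2]>80)
def blue(im):
    h=cv2.cvtColor(im,cv2.COLOR_RGB2HSV); return (abs(h[...,0].astype(int)-112)<10)&(h[...,1]>150)
for n,D in(("top",T),("scene",S)):
    im,P=D["im"],D["P"]
    m=red(im)
    k,l,st,c=cv2.connectedComponentsWithStats(m.astype(np.uint8))
    for i in range(1,k):
        if st[i,4]<40: continue
        q=P[l==i]; q=q[~np.isnan(q[:,0])]
        print(n,"red",c[i].round(1),st[i,4],np.nanmedian(q,0).round(3),np.percentile(q,[3,97],axis=0).round(3).tolist())
        if st[i,4]<1500 and abs(np.median(q[:,2])-.25)<.06:
            zt=np.percentile(q[:,2],98); t=q[q[:,2]>zt-.006]; print("  top",zt,t.mean(0),(t.min(0)+t.max(0))/2)
    m=blue(im)
    k,l,st,c=cv2.connectedComponentsWithStats(m.astype(np.uint8))
    i=1+np.argmax([ (st[j,4] if (P[l==j][:,2]>-.05).mean()>.5 else 0) for j in range(1,k)])
    q=P[(l==i)]; q=q[~np.isnan(q[:,0])]; t=q[(q[:,2]>.07)&(q[:,2]<.09)]
    print(n,"rim z",np.median(t[:,2]),len(t), "z hi", np.percentile(q[:,2],95)); b=cv2.minAreaRect((t[:,:2]*1000).astype(np.float32)); print(b,cv2.boxPoints(b))
# bracket top & post
P=np.concatenate([T["P"].reshape(-1,3),S["P"].reshape(-1,3)])
for nm,D in(("top",T),("scene",S)):
    p=D["P"].reshape(-1,3)
    q=p[(abs(p[:,2]-.185)<.008)&(p[:,1]>.15)&(p[:,1]<.6)&(p[:,0]>.25)&(p[:,0]<.75)]
    b=cv2.minAreaRect((q[:,:2]*1000).astype(np.float32)); print(nm,"bracket",len(q),np.median(q[:,2]),b,cv2.boxPoints(b).tolist())
    q=p[(p[:,2]>.21)&(p[:,2]<.45)&(p[:,1]>.3)&(p[:,1]<.65)&(p[:,0]>.3)&(p[:,0]<.65)]
    if len(q):print("tall",len(q),np.percentile(q,[2,50,98],axis=0).round(3).tolist())
# floor / ice
p=T["P"].reshape(-1,3); 
f=p[(abs(p[:,0]-.6)<.05)&(p[:,1]>0)&(p[:,1]<.1)&(p[:,2]<.06)]; print("floor",np.median(f[:,2]))
im=T["im"]; w=(im.min(2)>190)&(T["P"][...,2]>.04)&(T["P"][...,2]<.13)
k,l,st,c=cv2.connectedComponentsWithStats(w.astype(np.uint8))
for i in range(1,k):
    if st[i,4]>60: print("white",c[i].round(),st[i,4],np.nanmedian(T["P"][l==i],0).round(3))
cv2.imwrite("pics/crop.png",cv2.resize(np.hstack([S["im"][150:270,360:500],T["im"][200:320,130:270]])[...,::-1],None,fx=2.8,fy=2.8))
E
```

```text
top red [481.8  96.8] 2919 [ 0.847 -0.308  0.187] [[0.787, -0.384, 0.182], [0.916, -0.238, 0.192]]
top red [517.5 202.7] 810 [ 0.543 -0.286  0.44 ] [[0.502, -0.3, 0.436], [0.586, -0.272, 0.444]]
top red [203.4 243.5] 125 [0.498 0.318 0.262] [[0.487, 0.308, 0.244], [0.508, 0.329, 0.265]]
  top 0.2654194532216636 [0.49752845 0.31953769 0.26256346] [0.49824687 0.31886177 0.26352401]
top rim z 0.07915836696479173 2949 z hi 0.08318018422423186
((536.7736206054688, -63.678558349609375), (249.96929931640625, 367.1639709472656), 4.952775955200195) [[ 396.40616  108.42747]
 [ 428.10513 -257.3656 ]
 [ 677.1411  -235.78458]
 [ 645.44214  130.00848]]
scene red [145.3 183.1] 491 [ 0.552 -0.286  0.441] [[0.505, -0.299, 0.435], [0.588, -0.273, 0.444]]
scene red [418.  183.5] 256 [0.507 0.315 0.241] [[0.492, 0.307, 0.204], [0.512, 0.329, 0.265]]
  top 0.2659648921634434 [0.50041591 0.31855947 0.26356564] [0.50103464 0.31830771 0.26324597]
scene red [176.  394.3] 4622 [ 0.869 -0.314  0.188] [[0.792, -0.385, 0.183], [0.923, -0.239, 0.191]]
scene rim z 0.07981308116204144 2992 z hi 0.08272825558338304

[... 419 characters left out ...]
], [649.2167358398438, 572.5842895507812], [348.36981201171875, 575.9401245117188]]
tall 4244 [[0.357, 0.315, 0.21], [0.489, 0.605, 0.213], [0.64, 0.648, 0.311]]
scene bracket 1475 0.18623037782154794 ((513.4109497070312, 435.26043701171875), (304.3701171875, 300.5987548828125), 5.116063117980957) [[348.429443359375, 571.3901977539062], [375.2348937988281, 271.98895263671875], [678.3924560546875, 299.13067626953125], [651.5870361328125, 598.5319213867188]]
tall 3210 [[0.362, 0.309, 0.21], [0.497, 0.596, 0.214], [0.643, 0.648, 0.311]]
floor 0.02056477338536178
white [411. 205.] 469 [ 0.611 -0.152  0.095]
white [404. 229.] 811 [ 0.556 -0.135  0.092]
white [408. 255.] 781 [ 0.49  -0.145  0.092]
```

View pics/crop.png

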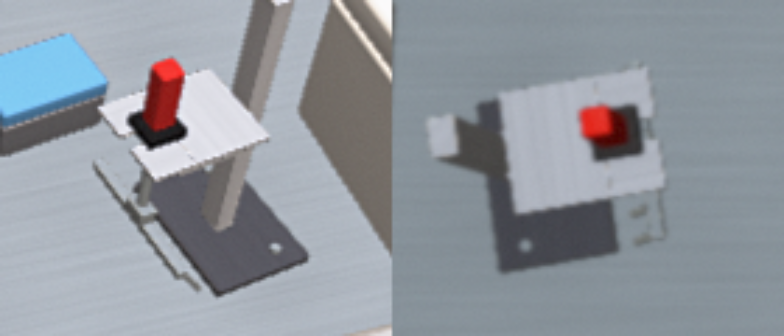

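The crop shows the black collar seated on the bracket, shaft in the notch, with the slot opening to the image right (towards the tray).

```bash
cat >> h.py <<'E'
BED=np.array([.5373,-.0637]); BY=np.radians(5.0)
def tobed(p):
    c,s=np.cos(BY),np.sin(BY); d=p[...,:2]-BED
    return np.stack([d[...,0]*c+d[...,1]*s,-d[...,0]*s+d[...,1]*c],-1)
def frombed(x,y):
    c,s=np.cos(BY),np.sin(BY); return BED+np.array([c*x-s*y,s*x+c*y])
def rake_pose(tips,lean,psi,g=.019):
    """TCP pos and rotation for tips (world xyz), lean of handle top to rake +y, rake yaw psi"""
    Rk=R.from_euler('z',psi)*R.from_euler('x',-lean)
    grip=np.array(tips)-Rk.apply([0,.0275,-.2043])
    Rt=Rk*R.from_matrix(np.array([[0,1,0],[1,0,0],[0,0,-1.]]))
    return grip+Rt.apply([0,0,g]),Rt
def rows(poses,grip=-1,p0=None,r0=None):
    s=bot.read_state()
    if p0 is None: p0=np.array(s["ee_pos"]); r0=R.from_euler('xyz',s["tcp_rot"])
    for p,r in poses:
        d=r0.inv().apply(np.array(p)-p0)*1000; v=(r0.inv()*r).as_rotvec()
        print([*(float(x) for x in d.round(0)),*(float(x) for x in v.round(3)),grip])
E
python3 - <<'E'
from h import *
T=np.load("top0.npz"); S=np.load("scene0.npz")
for nm,D in(("top",T),("scene",S)):
    p=D["P"].reshape(-1,3)
    q=p[(abs(p[:,2]-.185)<.004)&(p[:,1]>.27)&(p[:,1]<.44)&(p[:,0]>.4)&(p[:,0]<.6)]
    # drop stray edge points: keep those with neighbours
    q=(q[:,:2]*1000).astype(np.float32)
    from scipy.spatial import cKDTree
    t=cKDTree(q); q=q[[len(x)>12 for x in t.query_ball_point(q,10)]]
    b=cv2.minAreaRect(q); print(nm,len(q),b,cv2.boxPoints(b).round().tolist())
    q=p[(p[:,2]>.22)&(p[:,2]<.34)&(p[:,1]>.36)&(p[:,1]<.45)&(p[:,0]>.4)&(p[:,0]<.6)]; print("post",q.mean(0) if len(q) else 0, np.percentile(q,[2,98],axis=0).round(3).tolist())
    B=tobed(D["P"]); z=D["P"][...,2]; w=(D["im"].min(2)>150)&(abs(B[...,0])<.107)&(B[...,1]>-.17)&(B[...,1]<.16)
    for lo,hi in((.05,.066),(.086,.102)):
        m=(w&(z>lo)&(z<hi)).astype(np.uint8); m=cv2.morphologyEx(m,cv2.MORPH_OPEN,np.ones((3,3)))
        k,l,st,c=cv2.connectedComponentsWithStats(m)
        for i in range(1,k):
            if st[i,4]>30: 
                r=cv2.minAreaRect((B[l==i]*1000).astype(np.float32)); print(nm,lo,c[i].round(),st[i,4],np.round(r[0]),np.round(r[1]),round(r[2]), 'y',np.percentile(B[l==i][:,1],[1,99]).round(3),'z',np.median(z[l==i]).round(3))
cv2.imwrite("pics/heap.png",cv2.resize(np.hstack([S["im"][200:350,190:340],T["im"][165:315,330:480]])[...,::-1],None,fx=2.6,fy=2.6,interpolation=2))
E
```

```text
top 1784 ((492.9145812988281, 350.83111572265625), (100.35060119628906, 126.95034790039062), 9.871294021606445) [[433.0, 405.0], [454.0, 280.0], [553.0, 297.0], [531.0, 422.0]]
post [0.47954397 0.41401085 0.28344503] [[0.466, 0.407, 0.222], [0.496, 0.428, 0.314]]
top 0.05 [390. 223.] 357 [ 31. -48.] [59. 49.] 87 y [-0.076 -0.019] z 0.058
top 0.05 [425. 227.] 33 [  13. -129.] [24.  9.] 1 y [-0.133 -0.125] z 0.059
top 0.05 [394. 249.] 338 [-36. -49.] [59. 49.] 83 y [-0.077 -0.022] z 0.057
top 0.05 [434. 265.] 40 [ -82. -140.] [19. 13.] 83 y [-0.149 -0.13 ] z 0.057
top 0.086 [409. 206.] 448 [ 66. -91.] [50. 60.] 4 y [-0.12  -0.061] z 0.095
top 0.086 [412. 232.] 468 [ -1. -89.] [49. 60.] 5 y [-0.118 -0.059] z 0.095
top 0.086 [416. 259.] 474 [-66. -93.] [60. 47.] 85 y [-0.122 -0.064] z 0.095
scene 945 ((493.3492126464844, 352.4786376953125), (101.41241455078125, 133.23666381835938), 10.116765022277832) [[432.0, 409.0], [455.0, 278.0], [555.0, 296.0], [532.0, 427.0]]
post [0.48711886 0.41405079 0.27435438] [[0.469, 0.406, 0.223], [0.498, 0.429, 0.315]]
scene 0.05 [256. 266.] 206 [-36. -39.] [55. 34.] 5 y [-0.056 -0.022] z 0.059
scene 0.05 [217. 269.] 184 [ -65. -137.] [32. 53.] 90 y [-0.152 -0.123] z 0.058
scene 0.05 [264. 285.] 266 [ 31. -39.] [41. 52.] 89 y [-0.059 -0.019] z 0.058
scene 0.05 [222. 288.] 253 [   2. -137.] [38. 54.] 87 y [-0.156 -0.12 ] z 0.058
scene 0.05 [229. 308.] 205 [  67. -136.] [49. 30.] 2 y [-0.15  -0.121] z 0.058
scene 0.086 [239. 255.] 95 [-57. -71.] [21. 42.] 60 y [-0.089 -0.064] z 0.096
scene 0.086 [225. 262.] 47 [ -46. -113.] [23. 10.] 74 y [-0.124 -0.101] z 0.095
scene 0.086 [239. 273.] 433 [ -1. -89.] [54. 60.] 6 y [-0.119 -0.059] z 0.096
scene 0.086 [245. 294.] 471 [ 66. -92.] [52. 60.] 3 y [-0.121 -0.062] z 0.096
```

View pics/heap.png

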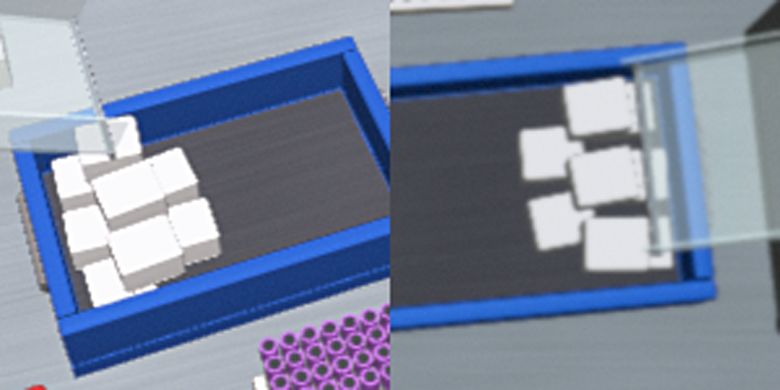

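Layout in bed frame (mm): top blocks are at (66,-91), (-1,-89), (-66,-93), row 2 at (31,-48), (-36,-49), and row 1 near y -133. Row 2 already covers the middle spots, so the three top blocks need to go to the far end. Now to fetch the rake.

```bash
cat >> h.py <<'E'
def rake_pose(tips,lean,psi,g=.018):
    Rk=R.from_euler('z',psi)*R.from_euler('x',-lean)
    grip=np.array(tips)-Rk.apply([0,.0275,-.2043])
    Rt=Rk*R.from_matrix(np.diag([1.,-1,-1]))
    return grip+Rt.apply([0,0,g]),Rt
def path(wps,step=.058,ang=.17,grip=-1,p0=None,r0=None):
    """interpolate from now through wps, print rows in the tool axes of now"""
    from scipy.spatial.transform import Slerp
    s=bot.read_state()
    if p0 is None: p0=np.array(s["ee_pos"]); r0=R.from_euler('xyz',s["tcp_rot"])
    out=[]; p,r=p0,r0
    for q,t in wps:
        q=np.array(q); n=int(np.ceil(max(np.linalg.norm(q-p)/step,(r.inv()*t).magnitude()/ang,1)))
        sl=Slerp([0,1],R.concatenate([r,t]))
        out+=[(p+(q-p)*i/n,sl(i/n)) for i in range(1,n+1)]; p,r=q,t
    rows(out,grip,p0,r0)
    return out
NP=np.array([.4985,.319,.185]); NY=.174
E
python3 - <<'E'
from h import *
r=R.from_euler('z',NY)*R.from_matrix(np.diag([1.,-1,-1]))
path([((.20,-.56,.40),r),((.42,-.05,.40),r),((.4985,.319,.36),r)],grip=1,step=.061)
E
```

```text
[16.0, -21.0, -42.0, -0.0, -0.0, 0.014, 1]
[33.0, -42.0, -85.0, -0.001, -0.0, 0.029, 1]
[49.0, -63.0, -127.0, -0.001, -0.0, 0.043, 1]
[66.0, -84.0, -170.0, -0.002, -0.0, 0.058, 1]
[99.0, -128.0, -169.0, -0.002, -0.0, 0.058, 1]
[132.0, -173.0, -169.0, -0.002, -0.0, 0.058, 1]
[165.0, -218.0, -169.0, -0.002, -0.0, 0.058, 1]
[198.0, -262.0, -169.0, -0.002, -0.0, 0.058, 1]
[232.0, -307.0, -169.0, -0.002, -0.0, 0.058, 1]
[265.0, -351.0, -169.0, -0.002, -0.0, 0.058, 1]
[298.0, -396.0, -169.0, -0.002, -0.0, 0.058, 1]
[331.0, -440.0, -169.0, -0.002, -0.0, 0.058, 1]
[364.0, -485.0, -169.0, -0.002, -0.0, 0.058, 1]
[397.0, -530.0, -169.0, -0.002, -0.0, 0.058, 1]
[420.0, -578.0, -163.0, -0.002, -0.0, 0.058, 1]
[443.0, -627.0, -157.0, -0.002, -0.0, 0.058, 1]
[466.0, -676.0, -151.0, -0.002, -0.0, 0.058, 1]
[489.0, -725.0, -145.0, -0.002, -0.0, 0.058, 1]
[512.0, -773.0, -140.0, -0.002, -0.0, 0.058, 1]
[535.0, -822.0, -134.0, -0.002, -0.0, 0.058, 1]
[558.0, -871.0, -128.0, -0.002, -0.0, 0.058, 1]
```

Request:
carry_out([
  [16,-21,-42,0,0,0.014,1],
  [33,-42,-85,0,0,0.03,1],
  [49,-63,-127,0,0,0.043,1],
  [66,-84,-170,0,0,0.058,1],
  [99,-128,-170,0,0,0.058,1],
  [132,-173,-170,0,0,0.058,1],
  [165,-218,-170,0,0,0.058,1],
  [198,-262,-170,0,0,0.058,1],
  [232,-307,-170,0,0,0.058,1],
  [265,-351,-170,0,0,0.058,1],
  [298,-396,-170,0,0,0.058,1],
  [331,-440,-170,0,0,0.058,1],
])

```text
clock: 1.65
ee_pos: [0.3764, -0.1508, 0.4012]
tcp_rot: [3.141, -0.0, 0.173]
ft_force: [1.1, -0.1, 0.7]
finger_gap: 1.002
finger_force: 0.0
```

```bash
python3 - <<'E'
from h import *
r=R.from_euler('z',NY)*R.from_matrix(np.diag([1.,-1,-1]))
s=bot.read_state(); print(s["clock"],s["ee_pos"],s["tcp_rot"],s["q"].round(2))
path([((.42,-.05,.40),r),((.4985,.319,.36),r)],grip=1,step=.061)
E
```

```text
1.65 [ 0.3763523  -0.15083923  0.40115813] [ 3.14137749e+00 -3.98302728e-04  1.73366309e-01] [-0.63 -0.42  1.94  0.    1.62  0.76]
[30.0, -46.0, 1.0, 0.0, -0.0, -0.0, 1]
[60.0, -92.0, 1.0, 0.0, -0.0, -0.001, 1]
[81.0, -142.0, 7.0, 0.0, -0.0, -0.001, 1]
[101.0, -192.0, 13.0, 0.0, -0.0, -0.001, 1]
[121.0, -242.0, 18.0, 0.0, -0.0, -0.001, 1]
[141.0, -292.0, 24.0, 0.0, -0.0, -0.001, 1]
[161.0, -342.0, 30.0, 0.0, -0.0, -0.001, 1]
[181.0, -392.0, 35.0, 0.0, -0.0, -0.001, 1]
[201.0, -442.0, 41.0, 0.0, -0.0, -0.001, 1]
```

Request:
carry_out([
  [30,-46,1,0,0,0,1],
  [60,-92,1,0,0,0,1],
  [81,-142,7,0,0,0,1],
  [101,-192,13,0,0,0,1],
  [121,-242,18,0,0,0,1],
  [141,-292,24,0,0,0,1],
  [161,-342,30,0,0,0,1],
  [181,-392,35,0,0,0,1],
  [201,-442,41,0,0,0,1],
  [201,-442,41,0,0,0,1],
])

```text
clock: 2.9
ee_pos: [0.4971, 0.3201, 0.3579]
tcp_rot: [3.141, 0.004, 0.178]
ft_force: [0.5, 0.8, 0.5]
finger_gap: 1.001
finger_force: 0.0
```

```bash
python3 - <<'E'
from h import *
s=bot.read_state(); print(s["clock"],s["ee_pos"],s["tcp_rot"],s["q"].round(2))
im,d,P=cloud("wrist","w1")
h=cv2.cvtColor(im,cv2.COLOR_RGB2HSV); m=((h[...,0]<8)|(h[...,0]>172))&(h[...,1]>150)&(h[...,2]>80)
q=P[m&(P[...,1]>.25)&(P[...,1]<.4)&(P[...,0]<.6)]
zt=np.percentile(q[:,2],97); t=q[q[:,2]>zt-.004]; print(zt,len(t)); b=cv2.minAreaRect((t[:,:2]*1000).astype(np.float32)); print(b)
# ray check at plane .263
z=P[...,2]; mm=m&(z>zt-.004); v,u=np.nonzero(mm); print(u.mean(),v.mean(),ray("wrist",(u.min()+u.max())/2,(v.min()+v.max())/2,.263))
p=P.reshape(-1,3); q=p[(abs(p[:,2]-.185)<.004)&(p[:,1]>.25)&(p[:,1]<.44)&(p[:,0]>.42)&(p[:,0]<.6)]
b=cv2.minAreaRect((q[:,:2]*1000).astype(np.float32)); print("bracket",len(q),np.median(q[:,2]),b,cv2.boxPoints(b).round().tolist())
k=p[(abs(p[:,2]-.197)<.003)&(abs(p[:,1]-.319)<.04)&(abs(p[:,0]-.4985)<.04)]; print("collar",len(k),np.median(k,0),k.min(0),k.max(0))
E
```

```text
2.9 [0.49705384 0.32011451 0.3578812 ] [3.14119366 0.00392514 0.17800902] [0.4  0.04 1.63 0.   1.48 1.79]
0.262625196607613 1183
((499.1617736816406, 319.5726318359375), (22.48198890686035, 23.265647888183594), 6.580141067504883)
318.50718512256975 235.65680473372782 [0.50028965 0.31791265 0.263     ]
bracket 14808 0.1837126288342434 ((491.695556640625, 357.12066650390625), (100.13976287841797, 141.3543243408203), 9.758564949035645) [[430.0, 418.0], [454.0, 279.0], [553.0, 296.0], [529.0, 435.0]]
collar 1173 [0.50895331 0.32348494 0.19560146] [0.47613473 0.2972717  0.19400385] [0.52050528 0.34147526 0.19988413]
```

View pics/w1.png

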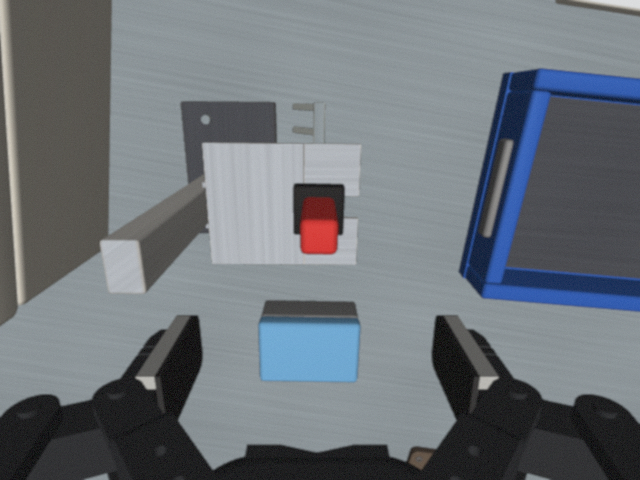

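Wrist view: the handle top is at (318,236), square between the open fingers' line, the collar is on the bracket, and the post is well left. The measurements agree with (0.499, 0.319). Descending to grip.

```bash
python3 - <<'E'
from h import *
r=R.from_euler('z',.172)*R.from_matrix(np.diag([1.,-1,-1]))
path([((.4993,.319,.211),r)],grip=1,step=.04)
E
```

```text
[1.0, -0.0, 37.0, 0.0, 0.001, 0.001, 1]
[1.0, -0.0, 74.0, 0.001, 0.001, 0.002, 1]
[2.0, -0.0, 111.0, 0.001, 0.002, 0.003, 1]
[3.0, -0.0, 148.0, 0.001, 0.003, 0.004, 1]
```

Request:
carry_out([
  [1,0,37,0,0,0,1],
  [2,0,74,0,0,0,1],
  [3,0,111,0,0,0,1],
  [3,0,148,0,0,0,1],
  [3,0,148,0,0,0,1],
  [3,0,148,0,0,0,-1],
  [3,0,148,0,0,0,-1],
  [3,0,148,0,0,0,-1],
  [3,0,148,0,0,0,-1],
  [3,0,148,0,0,0,-1],
], newtons=120)

```text
clock: 4.2
ee_pos: [0.5012, 0.3188, 0.2141]
tcp_rot: [-3.14, -0.003, 0.174]
ft_force: [0.2, 1.0, 5.8]
finger_gap: 0.268
finger_force: 117.7
```

```bash
cat >> h.py <<'E'
def rk(x,y,z,lean=35,yaw=5.0,g=.016):
    """TCP pose putting the tips at bed x,y (mm), z (mm above bench)"""
    b=frombed(x/1e3,y/1e3); p,r=rake_pose([b[0],b[1],z/1e3],np.radians(lean),np.radians(yaw),g)
    return p+R.from_euler('z',np.radians(yaw)).apply([.002,0,0]),r
E
python3 - <<'E'
from h import *
s=bot.read_state(); p=s["ee_pos"]; r=R.from_euler('xyz',s["tcp_rot"]); print(p,s["q"].round(2))
y=np.array([-np.sin(.172),np.cos(.172),0])
path([(p+[0,0,.016],r),(p-.11*y+[0,0,.016],r),(p-.15*y+[0,0,.13],r),rk(0,80,140)],step=.05)
print(rk(0,80,140)[0],rk(0,-138,104)[0])
E
```

```text
[0.50120806 0.31875945 0.21408298] [0.4  0.12 1.8  0.   1.22 1.79]
[0.0, -0.0, -16.0, 0.0, 0.0, 0.0, -1]
[-0.0, 37.0, -16.0, 0.0, 0.0, 0.0, -1]
[-0.0, 73.0, -16.0, 0.0, 0.0, 0.0, -1]
[-0.0, 110.0, -16.0, 0.0, 0.0, 0.0, -1]
[-0.0, 123.0, -54.0, 0.0, 0.0, 0.0, -1]
[-0.0, 137.0, -92.0, 0.0, 0.0, 0.0, -1]
[0.0, 150.0, -130.0, 0.0, 0.0, 0.0, -1]
[-3.0, 167.0, -122.0, -0.153, -0.007, 0.021, -1]
[-7.0, 184.0, -113.0, -0.306, -0.014, 0.042, -1]
[-11.0, 201.0, -105.0, -0.459, -0.022, 0.062, -1]
[-14.0, 218.0, -96.0, -0.612, -0.029, 0.083, -1]
[0.52487005 0.10132238 0.31001968] [ 0.54387    -0.11584806  0.27401968]
```

Request:
carry_out([
  [0,0,-10,0,0,0,-1],
  [0,0,-20,0,0,0,-1],
  [0,37,-20,0,0,0,-1],
  [0,73,-20,0,0,0,-1],
  [0,110,-20,0,0,0,-1],
  [0,123,-54,0,0,0,-1],
  [0,137,-92,0,0,0,-1],
  [0,150,-130,0,0,0,-1],
  [-3,167,-122,-0.153,-0.007,0.021,-1],
  [-7,184,-113,-0.306,-0.014,0.042,-1],
  [-11,201,-105,-0.459,-0.022,0.062,-1],
  [-14,218,-96,-0.612,-0.03,0.083,-1],
])

```text
clock: 5.7
ee_pos: [0.5244, 0.1007, 0.3082]
tcp_rot: [2.526, 0.003, 0.086]
ft_force: [0.4, -1.0, -4.2]
finger_gap: 0.262
finger_force: 119.0
```

```bash
python3 - <<'E'
from h import *
s=bot.read_state(); print(s["clock"],s["ee_pos"],R.from_euler('xyz',s["tcp_rot"]).as_matrix().round(3).tolist(),s["q"].round(2),s["finger_gap"],s["ft_force"])
im,d,P=cloud("scene","s2")
path([rk(0,-138,104)],step=.055)
path([rk(0,-138,104),rk(0,-138,63)],step=.055)
E
```

```text
5.7 [0.52438023 0.10065418 0.30822168] [[0.996, 0.072, 0.047], [0.086, -0.813, -0.575], [-0.003, 0.577, -0.816]] [ 0.27  0.03  1.81 -0.61  1.46  1.87] 0.26175923331947176 [ 0.40965815 -1.0442961  -4.19898844]
[1.0, 40.0, 38.0, 0.002, 0.002, 0.001, -1]
[1.0, 80.0, 75.0, 0.005, 0.004, 0.003, -1]
[2.0, 119.0, 113.0, 0.007, 0.006, 0.004, -1]
[3.0, 159.0, 151.0, 0.009, 0.008, 0.005, -1]
[1.0, 40.0, 38.0, 0.002, 0.002, 0.001, -1]
[1.0, 80.0, 75.0, 0.005, 0.004, 0.003, -1]
[2.0, 119.0, 113.0, 0.007, 0.006, 0.004, -1]
[3.0, 159.0, 151.0, 0.009, 0.008, 0.005, -1]
[3.0, 135.0, 184.0, 0.009, 0.008, 0.005, -1]
```

View pics/s2.png

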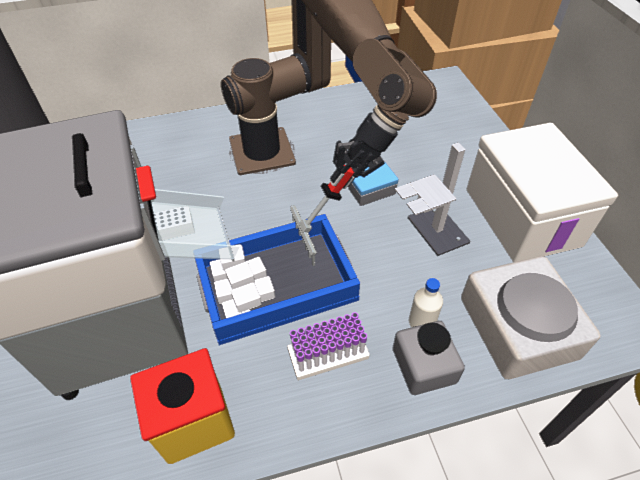

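The picture shows the rake held at lean 35° over the far half of the tray: bar from (293,210) to (315,260), tines down. Check its tilt in hand before going under the chute.

```bash
cat >> h.py <<'E'
def tip_check():
    s=bot.read_state(); p=np.array(s["ee_pos"]); r=R.from_euler('xyz',s["tcp_rot"])
    for n in("scene","top"):
        im,d,P=cloud(n); L=r.inv().apply(P.reshape(-1,3)-p)-[-.002,0,-.016]  # rake frame: x, -y, -z
        L=L*[1,-1,-1]; L=L[~np.isnan(L[:,0])]
        b=L[(abs(L[:,0])<.09)&(abs(L[:,1])<.03)&(abs(L[:,2]+.165)<.02)]
        sh=L[(abs(L[:,0])<.02)&(abs(L[:,1])<.025)&(L[:,2]<-.06)&(L[:,2]>-.145)]
        t=L[(abs(L[:,0])<.09)&(L[:,1]>-.03)&(L[:,1]<.06)&(L[:,2]<-.175)&(L[:,2]>-.23)]
        for k,q in(("bar",b),("shaft",sh),("tines",t)):
            if len(q)>5: print(n,k,len(q),(np.percentile(q,[2,50,98],axis=0)*1000).round(1).tolist())
E
python3 -c "
from h import *; tip_check()"
```

```text
scene bar 372 [[-75.3, -8.5, -180.5], [12.1, -3.7, -159.1], [77.8, 10.9, -145.5]]
scene shaft 189 [[-10.1, -8.2, -144.0], [2.6, -2.8, -109.5], [13.0, 6.1, -62.3]]
scene tines 100 [[-75.6, 8.9, -202.8], [21.4, 21.4, -194.9], [78.1, 30.3, -176.7]]
top bar 437 [[-78.2, -4.7, -169.7], [-6.1, 0.8, -158.6], [75.0, 10.5, -146.5]]
top shaft 171 [[-14.5, -5.3, -144.4], [-2.5, -0.5, -123.1], [11.7, 10.6, -66.5]]
```

Request:
carry_out([
  [1,40,38,0,0,0,-1],
  [1,80,75,0,0,0,-1],
  [2,119,113,0.005,0.005,0.003,-1],
  [3,140,133,0.009,0.008,0.005,-1],
  [3,160,151,0.009,0.008,0.005,-1],
  [3,160,151,0.009,0.008,0.005,-1],
])

```text
clock: 6.6
ee_pos: [0.5463, -0.1176, 0.2777]
tcp_rot: [2.54, -0.008, 0.083]
ft_force: [1.1, 0.4, -3.1]
finger_gap: 0.268
finger_force: 119.4
```

```bash
cat >> h.py <<'E'
def tips():
    s=bot.read_state(); r=R.from_euler('xyz',s["tcp_rot"]); t=np.array(s["ee_pos"])+r.apply([-.002,-.0275,-.016+.2043])
    print("clock",s["clock"],"tips bed",(tobed(t)*1000).round(1),"z",round(t[2]*1000,1),"F",s["ft_force"].round(1),"q",s["q"].round(2),"gap",round(s["finger_gap"],3))
E
python3 - <<'E'
from h import *
tips()
im,d,P=cloud("scene","s3")
path([rk(0,-138,63),rk(0,-8,63)],step=.02)
E
```

```text
clock 6.6 tips bed [   3.2 -138.3] z 106.9 F [ 1.1  0.4 -3.1] q [-0.15 -0.03  1.92 -0.64  1.17  1.57] gap 0.268
[-1.0, -9.0, 12.0, -0.003, -0.002, -0.002, -1]
[-2.0, -17.0, 24.0, -0.006, -0.003, -0.004, -1]
[-3.0, -26.0, 36.0, -0.009, -0.005, -0.007, -1]
[-3.0, -41.0, 26.0, -0.009, -0.005, -0.007, -1]
[-3.0, -57.0, 15.0, -0.009, -0.005, -0.007, -1]
[-3.0, -72.0, 5.0, -0.009, -0.005, -0.007, -1]
[-3.0, -87.0, -6.0, -0.009, -0.005, -0.007, -1]
[-3.0, -103.0, -16.0, -0.009, -0.005, -0.007, -1]
[-3.0, -118.0, -27.0, -0.009, -0.005, -0.007, -1]
[-3.0, -133.0, -37.0, -0.009, -0.005, -0.007, -1]
```

Request:
carry_out([
  [-1,-9,12,0,0,0,-1],
  [-2,-17,24,-0.006,-0.003,-0.004,-1],
  [-3,-26,36,-0.009,-0.005,-0.007,-1],
  [-3,-26,36,-0.009,-0.005,-0.007,-1],
  [-3,-41,26,-0.009,-0.005,-0.007,-1],
  [-3,-57,15,-0.009,-0.005,-0.007,-1],
  [-3,-72,5,-0.009,-0.005,-0.007,-1],
  [-3,-87,-6,-0.009,-0.005,-0.007,-1],
])

```text
clock: 7.65
ee_pos: [0.5371, -0.0401, 0.2328]
tcp_rot: [2.528, 0.002, 0.091]
ft_force: [0.6, -3.7, -3.6]
finger_gap: 0.262
finger_force: 119.4
```

```bash
cat >> h.py <<'E'
def ice(save=None,names=("top","scene")):
    ims=[]
    for nm in names:
        im,d,P=cloud(nm); B=tobed(P); z=P[...,2]; ims.append(im)
        w=(im.min(2)>150)&(abs(B[...,0])<.107)&(abs(B[...,1])<.167)&(z>.03)&(z<.12)
        for lo,hi in((.03,.049),(.050,.066),(.066,.086),(.086,.115)):
            m=cv2.morphologyEx((w&(z>lo)&(z<hi)).astype(np.uint8),cv2.MORPH_OPEN,np.ones((3,3)))
            k,l,st,c=cv2.connectedComponentsWithStats(m)
            for i in range(1,k):
                if st[i,4]>40:
                    r=cv2.minAreaRect((B[l==i]*1000).astype(np.float32)); print(nm,lo,st[i,4],np.round(r[0]).tolist(),np.round(r[1]).tolist(),round(r[2]),'z',np.median(z[l==i]).round(3))
    if save:
        a=ims[names.index("top")][160:320,280:480]; b=ims[names.index("scene")][190:350,180:380]
        cv2.imwrite(f"pics/{save}.png",cv2.resize(np.hstack([a,b])[...,::-1],None,fx=2,fy=2,interpolation=2))
E
python3 -c "
from h import *
tips(); ice('i1')"
```

```text
clock 7.65 tips bed [ -0.1 -62.5] z 63.0 F [ 0.6 -3.7 -3.6] q [ 0.    0.02  1.96 -0.67  1.19  1.75] gap 0.262
top 0.05 319 [68.0, -112.0] [49.0, 43.0] 2 z 0.057
top 0.05 80 [40.0, -44.0] [31.0, 16.0] 85 z 0.058
top 0.05 267 [2.0, -116.0] [36.0, 47.0] 85 z 0.058
top 0.05 94 [-32.0, -40.0] [16.0, 38.0] 0 z 0.058
top 0.05 330 [-65.0, -122.0] [58.0, 48.0] 85 z 0.057
top 0.066 84 [91.0, -29.0] [15.0, 50.0] 6 z 0.077
top 0.066 82 [50.0, -30.0] [45.0, 11.0] 86 z 0.078
top 0.086 178 [70.0, -25.0] [57.0, 23.0] 85 z 0.092
top 0.086 202 [-11.0, -27.0] [57.0, 27.0] 89 z 0.095
top 0.086 500 [-68.0, -26.0] [49.0, 58.0] 0 z 0.095
scene 0.03 69 [-40.0, -124.0] [53.0, 8.0] 87 z 0.041
scene 0.03 80 [26.0, -129.0] [57.0, 7.0] 85 z 0.04
scene 0.05 346 [-64.0, -123.0] [60.0, 52.0] 85 z 0.058
scene 0.05 128 [-34.0, -72.0] [53.0, 21.0] 1 z 0.059
scene 0.05 414 [2.0, -127.0] [59.0, 53.0] 86 z 0.058
scene 0.05 124 [32.0, -69.0] [52.0, 18.0] 4 z 0.058
scene 0.05 54 [30.0, -32.0] [25.0, 18.0] 73 z 0.059
scene 0.05 402 [67.0, -121.0] [59.0, 50.0] 89 z 0.059
scene 0.066 51 [-46.0, -8.0] [8.0, 29.0] 2 z 0.078
scene 0.066 78 [23.0, -21.0] [8.0, 47.0] 2 z 0.076
scene 0.066 175 [88.0, -21.0] [13.0, 61.0] 3 z 0.077
scene 0.086 211 [-65.0, -30.0] [47.0, 66.0] 76 z 0.096
scene 0.086 350 [2.0, -23.0] [59.0, 59.0] 90 z 0.096
scene 0.086 69 [75.0, -35.0] [29.0, 22.0] 74 z 0.09
```

View pics/i1.png

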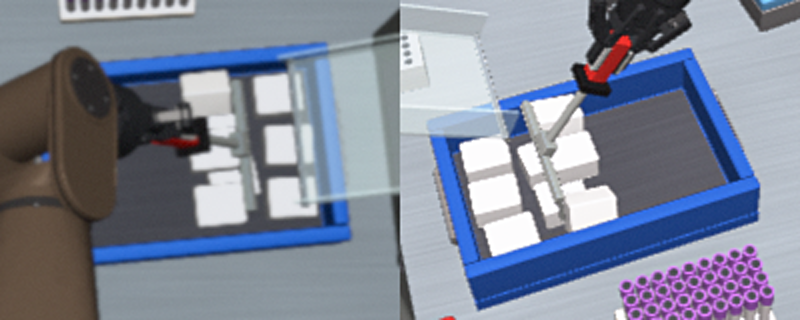

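The top view shows the three top blocks moving forward with the rake; row 1 and row 2 are undisturbed (force about 4 N). Continuing until they drop off row 2's front edge.

```bash
python3 - <<'E'
from h import *
path([rk(0,-5,63)],step=.012)
E
```

```text
[0.0, -9.0, -6.0, -0.0, -0.0, 0.001, -1]
[0.0, -18.0, -13.0, -0.0, -0.001, 0.002, -1]
[0.0, -27.0, -19.0, -0.001, -0.001, 0.003, -1]
[0.0, -36.0, -26.0, -0.001, -0.002, 0.004, -1]
[0.0, -45.0, -32.0, -0.001, -0.002, 0.005, -1]
```

Request:
carry_out([
  [0,-9,-6,0,0,0,-1],
  [0,-18,-13,0,0,0.001,-1],
  [0,-27,-19,0,0,0.002,-1],
  [0,-36,-26,0,0,0.003,-1],
  [0,-47,-33,0,0,0.004,-1],
  [0,-47,-33,0,0,0.004,-1],
])

```text
clock: 8.5
ee_pos: [0.5319, 0.0174, 0.2318]
tcp_rot: [2.531, -0.0, 0.089]
ft_force: [-0.7, -0.7, -3.1]
finger_gap: 0.266
finger_force: 119.6
```

```bash
python3 -c "
from h import *
tips(); ice('i2')
path([rk(0,-4,28),rk(0,72,28)],step=.015)"
```

```text
clock 8.5 tips bed [-0.1 -4.2] z 61.7 F [-0.7 -0.7 -3.1] q [ 0.11  0.04  1.94 -0.65  1.25  1.83] gap 0.266
top 0.05 318 [69.0, -112.0] [43.0, 50.0] 89 z 0.058
top 0.05 442 [32.0, -47.0] [50.0, 59.0] 2 z 0.057
top 0.05 268 [3.0, -115.0] [37.0, 47.0] 85 z 0.057
top 0.05 460 [-34.0, -51.0] [50.0, 60.0] 7 z 0.057
top 0.05 328 [-64.0, -122.0] [57.0, 49.0] 88 z 0.057
top 0.066 91 [84.0, 51.0] [24.0, 36.0] 69 z 0.07
top 0.066 125 [83.0, 19.0] [33.0, 34.0] 84 z 0.069
top 0.066 149 [-9.0, 40.0] [29.0, 37.0] 2 z 0.08
top 0.066 260 [-76.0, 24.0] [49.0, 38.0] 14 z 0.081
scene 0.03 77 [-40.0, -124.0] [56.0, 8.0] 87 z 0.042
scene 0.03 49 [-12.0, -41.0] [6.0, 37.0] 10 z 0.041
scene 0.03 47 [24.0, 38.0] [33.0, 6.0] 88 z 0.039
scene 0.03 92 [55.0, -47.0] [6.0, 56.0] 3 z 0.039
scene 0.03 79 [25.0, -129.0] [57.0, 7.0] 88 z 0.04
scene 0.05 384 [-34.0, -52.0] [53.0, 60.0] 7 z 0.058
scene 0.05 337 [-64.0, -123.0] [60.0, 53.0] 85 z 0.058
scene 0.05 43 [25.0, 36.0] [33.0, 6.0] 90 z 0.057
scene 0.05 409 [3.0, -127.0] [59.0, 53.0] 84 z 0.058
scene 0.05 416 [32.0, -47.0] [60.0, 54.0] 90 z 0.058
scene 0.05 395 [66.0, -121.0] [60.0, 51.0] 87 z 0.058
scene 0.066 91 [-83.0, 26.0] [31.0, 40.0] 89 z 0.082
scene 0.066 264 [2.0, 36.0] [38.0, 52.0] 89 z 0.08
scene 0.066 270 [85.0, 30.0] [59.0, 43.0] 88 z 0.071
[0.0, -7.0, 9.0, -0.0, -0.0, 0.0, -1]
[0.0, -13.0, 18.0, -0.0, -0.0, 0.0, -1]
[0.0, -20.0, 27.0, -0.0, -0.001, 0.0, -1]
[0.0, -30.0, 20.0, -0.0, -0.001, 0.0, -1]
[0.0, -41.0, 13.0, -0.0, -0.001, 0.0, -1]
[0.0, -51.0, 5.0, -0.0, -0.001, 0.0, -1]
[0.0, -62.0, -2.0, -0.0, -0.001, 0.0, -1]
[0.0, -72.0, -9.0, -0.0, -0.001, 0.0, -1]
[0.0, -82.0, -17.0, -0.0, -0.001, 0.0, -1]
```

View pics/i2.png

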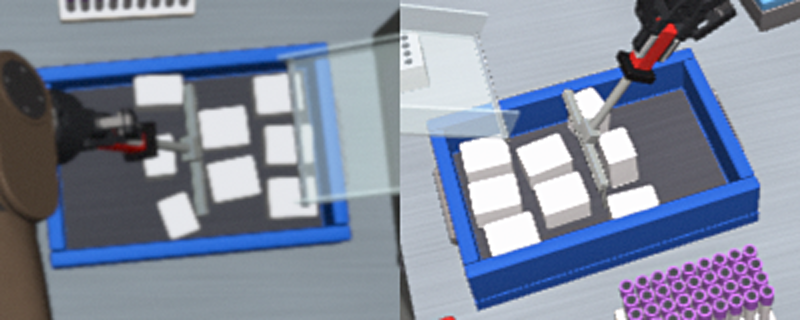

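The top blocks tumbled off: two stand on end (tops at 0.080) at (-9,40) and (-76,24), and one lies on its side (top 0.071) near the wall at (84,30). I'll keep pulling high so that the standing ones tip over flat.

```bash
python3 -c "
from h import *
path([rk(0,-2,66),rk(0,52,68)],step=.011)"
```

```text
[0.0, 0.0, -5.0, -0.0, -0.001, 0.0, -1]
[0.0, -8.0, -12.0, -0.0, -0.001, 0.0, -1]
[0.0, -17.0, -18.0, -0.0, -0.001, 0.0, -1]
[0.0, -26.0, -25.0, -0.0, -0.001, 0.0, -1]
[0.0, -34.0, -31.0, -0.0, -0.001, 0.0, -1]
[0.0, -43.0, -38.0, -0.0, -0.001, 0.0, -1]
```

Request:
carry_out([
  [0,0,-5,0,0,0,-1],
  [0,-8,-12,0,0,0,-1],
  [0,-17,-18,0,0,0,-1],
  [0,-26,-25,0,0,0,-1],
  [0,-34,-31,0,0,0,-1],
  [0,-43,-38,0,0,0,-1],
  [0,-43,-38,0,0,0,-1],
])

```text
clock: 9.48
ee_pos: [0.5269, 0.0744, 0.2378]
tcp_rot: [2.532, -0.0, 0.089]
ft_force: [-0.3, 0.7, -3.6]
finger_gap: 0.265
finger_force: 119.6
```

```bash
python3 -c "
from h import *
tips(); ice('i3')"
```

```text
clock 9.475 tips bed [-0.2 53.2] z 67.7 F [-0.3  0.7 -3.6] q [ 0.22  0.06  1.9  -0.63  1.32  1.91] gap 0.265
top 0.05 315 [68.0, -112.0] [43.0, 49.0] 89 z 0.057
top 0.05 445 [32.0, -47.0] [50.0, 59.0] 2 z 0.057
top 0.05 272 [2.0, -114.0] [37.0, 48.0] 87 z 0.057
top 0.05 255 [-7.0, 91.0] [58.0, 34.0] 86 z 0.057
top 0.05 451 [-34.0, -51.0] [49.0, 59.0] 7 z 0.057
top 0.05 331 [-64.0, -121.0] [57.0, 49.0] 89 z 0.058
top 0.05 394 [-78.0, 70.0] [49.0, 59.0] 3 z 0.057
top 0.066 245 [85.0, 88.0] [55.0, 35.0] 84 z 0.07
scene 0.03 58 [24.0, 98.0] [37.0, 8.0] 89 z 0.04
scene 0.03 79 [-41.0, -124.0] [56.0, 6.0] 89 z 0.041
scene 0.03 80 [-11.0, -50.0] [7.0, 56.0] 4 z 0.041
scene 0.03 80 [27.0, -128.0] [54.0, 7.0] 87 z 0.041
scene 0.03 66 [55.0, -54.0] [7.0, 42.0] 3 z 0.04
scene 0.05 60 [-89.0, 86.0] [22.0, 26.0] 88 z 0.059
scene 0.05 93 [-77.0, 49.0] [49.0, 16.0] 2 z 0.059
scene 0.05 274 [1.0, 97.0] [45.0, 52.0] 89 z 0.058
scene 0.05 378 [-35.0, -52.0] [54.0, 59.0] 5 z 0.058
scene 0.05 346 [-62.0, -124.0] [62.0, 51.0] 79 z 0.058
scene 0.05 410 [3.0, -127.0] [59.0, 52.0] 87 z 0.058
scene 0.05 413 [31.0, -47.0] [53.0, 60.0] 1 z 0.058
scene 0.05 393 [66.0, -121.0] [60.0, 50.0] 87 z 0.059
scene 0.066 244 [85.0, 88.0] [59.0, 43.0] 87 z 0.071
```

View pics/i3.png

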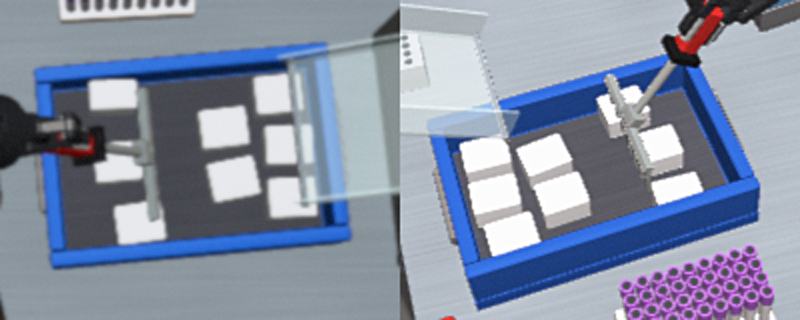

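All conditions now appear met: nothing is above the first layer, and each spot has a block within 55 mm (two blocks tipped flat, one on its side with its middle at 25 mm). Returning the rake.

```bash
cat >> h.py <<'E'
def notch(back,up):
    y=np.array([-np.sin(.172),np.cos(.172),0]); r=R.from_euler('z',.173)*R.from_matrix(np.diag([1.,-1,-1]))
    return np.array([.5012,.3188,.2141+up])-back*y,r
E
python3 -c "
from h import *
path([rk(0,62,150,lean=35),notch(.15,.13)],step=.05)"
```

```text
[0.0, 19.0, -36.0, -0.0, -0.0, 0.0, -1]
[0.0, 39.0, -73.0, -0.0, -0.001, 0.0, -1]
[2.0, 24.0, -90.0, 0.153, 0.006, -0.02, -1]
[4.0, 10.0, -108.0, 0.305, 0.013, -0.041, -1]
[6.0, -4.0, -125.0, 0.458, 0.019, -0.062, -1]
[9.0, -19.0, -143.0, 0.61, 0.026, -0.082, -1]
```

Request:
carry_out([
  [0,19,-36,0,0,0,-1],
  [0,39,-73,0,0,0,-1],
  [2,24,-90,0.153,0.006,-0.02,-1],
  [4,10,-108,0.305,0.013,-0.041,-1],
  [6,-4,-125,0.458,0.019,-0.062,-1],
  [9,-19,-143,0.61,0.026,-0.082,-1],
  [9,-19,-143,0.61,0.026,-0.082,-1],
])

```text
clock: 10.45
ee_pos: [0.528, 0.1695, 0.3455]
tcp_rot: [3.137, -0.002, 0.17]
ft_force: [-0.2, -0.1, -4.4]
finger_gap: 0.265
finger_force: 119.8
```

```bash
python3 -c "
from h import *
tips(); tip_check(); ice(names=('scene',))
s=bot.read_state(); print(s['ee_pos'],s['tcp_rot'],notch(.15,.13)[0])
path([notch(.11,.016),notch(.07,.014)],step=.045)"
```

```text
clock 10.45 tips bed [  7.1 259.5] z 157.1 F [-0.2 -0.1 -4.4] q [ 0.13 -0.05  1.74 -0.    1.45  1.53] gap 0.265
scene bar 315 [[-75.8, -7.3, -177.1], [15.6, -1.3, -158.7], [78.2, 10.2, -146.2]]
scene shaft 165 [[-13.6, -7.0, -144.4], [3.0, -1.4, -115.9], [12.1, 8.7, -63.2]]
scene tines 43 [[-78.7, 9.8, -202.0], [70.7, 24.0, -194.1], [77.6, 30.4, -177.1]]
top bar 14 [[-9.4, -6.0, -184.4], [-4.4, 14.3, -177.3], [0.0, 19.9, -145.2]]
top shaft 16 [[-11.5, -5.4, -144.8], [-8.0, 0.8, -142.1], [-5.9, 7.1, -130.1]]
top tines 15 [[-4.6, 14.2, -203.1], [-0.8, 19.6, -184.6], [1.6, 30.1, -177.0]]
scene 0.03 80 [-55.0, 70.0] [8.0, 53.0] 1 z 0.04
scene 0.03 77 [25.0, 88.0] [55.0, 6.0] 89 z 0.04
scene 0.03 73 [-41.0, -124.0] [56.0, 6.0] 88 z 0.04
scene 0.03 92 [55.0, -48.0] [7.0, 56.0] 1 z 0.038
scene 0.03 85 [25.0, -129.0] [57.0, 8.0] 88 z 0.04
scene 0.05 335 [-77.0, 70.0] [53.0, 61.0] 2 z 0.059
scene 0.05 367 [1.0, 89.0] [60.0, 53.0] 89 z 0.058
scene 0.05 382 [-35.0, -52.0] [53.0, 60.0] 5 z 0.059
scene 0.05 338 [-64.0, -123.0] [59.0, 54.0] 87 z 0.058
scene 0.05 406 [3.0, -127.0] [59.0, 54.0] 86 z 0.058
scene 0.05 416 [31.0, -47.0] [60.0, 54.0] 90 z 0.058
scene 0.05 393 [67.0, -121.0] [50.0, 59.0] 0 z 0.058
scene 0.066 245 [86.0, 88.0] [59.0, 40.0] 87 z 0.07
[0.52704481 0.17028667 0.3438889 ] [3.13671908e+00 1.59277590e-03 1.71583463e-01] [0.52687298 0.17101334 0.3441    ]
[0.0, -14.0, 38.0, 0.002, 0.001, -0.0, -1]
[0.0, -28.0, 76.0, 0.003, 0.001, -0.001, -1]
[0.0, -41.0, 114.0, 0.005, 0.002, -0.001, -1]
[0.0, -81.0, 115.0, 0.005, 0.002, -0.001, -1]
```

Request:
carry_out([
  [0,-14,38,0,0,0,-1],
  [0,-28,76,0.003,0.001,0,-1],
  [0,-41,114,0.005,0.002,0,-1],
  [0,-81,115,0.005,0.002,-0.001,-1],
  [0,-81,115,0.005,0.002,-0.001,-1],
  [0,-81,115,0.005,0.002,-0.001,-1],
])

```text
clock: 11.35
ee_pos: [0.5135, 0.2503, 0.2294]
tcp_rot: [-3.14, -0.002, 0.174]
ft_force: [0.3, -0.2, -4.3]
finger_gap: 0.266
finger_force: 120.0
```

```bash
python3 -c "
from h import *
s=bot.read_state(); print(s['clock'],s['ee_pos'],s['tcp_rot'],notch(.07,.014)[0])
path([notch(0,.014),notch(0,.001)],step=.02)"
```

```text
11.35 [0.51349678 0.25031161 0.22939909] [-3.14047916e+00 -1.90936984e-03  1.74022230e-01] [0.51318072 0.24983289 0.2281    ]
[-0.0, -17.0, 0.0, -0.0, -0.0, 0.0, -1]
[-0.0, -35.0, 1.0, -0.001, -0.001, 0.001, -1]
[-0.0, -52.0, 1.0, -0.001, -0.001, 0.001, -1]
[-0.0, -70.0, 1.0, -0.001, -0.002, 0.001, -1]
[-0.0, -70.0, 14.0, -0.001, -0.002, 0.001, -1]
```

Request:
carry_out([
  [0,-17,0,0,0,0,-1],
  [0,-35,0,0,0,0,-1],
  [0,-52,0,0,0,0,-1],
  [0,-70,0,0,0,0,-1],
  [0,-70,0,0,0,0,-1],
  [0,-70,8,0,0,0,-1],
  [0,-70,14,0,0,0,-1],
  [0,-70,15,0,0,0,-1],
  [0,-70,15,0,0,0,-1],
])

```text
clock: 12.48
ee_pos: [0.5016, 0.319, 0.2145]
tcp_rot: [-3.139, -0.002, 0.172]
ft_force: [-0.6, -0.2, -3.4]
finger_gap: 0.268
finger_force: 120.0
```

Request:
carry_out([
  [0,0,1,0,0,0,-1],
  [0,0,1,0,0,0,1],
  [0,0,1,0,0,0,1],
  [0,0,1,0,0,0,1],
  [0,0,1,0,0,0,1],
  [0,0,-30,0,0,0,1],
  [0,0,-70,0,0,0,1],
  [0,0,-120,0,0,0,1],
  [0,0,-150,0,0,0,1],
  [0,0,-150,0,0,0,1],
])

```text
clock: 13.72
ee_pos: [0.5024, 0.3195, 0.3687]
tcp_rot: [-3.137, -0.009, 0.173]
ft_force: [-0.2, 0.5, -0.6]
finger_gap: 1.003
finger_force: 0.0
```

```bash
python3 - <<'E'
from h import *
s=bot.read_state(); print(s["clock"],s["ee_pos"],s["ft_force"],s["finger_gap"])
im,d,P=cloud("wrist","w2")
h=cv2.cvtColor(im,cv2.COLOR_RGB2HSV); m=((h[...,0]<8)|(h[...,0]>172))&(h[...,1]>150)&(h[...,2]>80)
q=P[m&(P[...,1]>.25)&(P[...,1]<.4)&(P[...,0]<.6)]
zt=np.percentile(q[:,2],97); t=q[q[:,2]>zt-.004]; print(zt,cv2.minAreaRect((t[:,:2]*1000).astype(np.float32)))
ice("i4")
E
```

```text
13.725 [0.50237415 0.31945475 0.36869982] [-0.19835205  0.50496729 -0.58545402] 1.0034121359227424
0.2625227837355837 ((499.8323974609375, 319.6418151855469), (22.514360427856445, 22.95846939086914), 10.338403701782227)
top 0.05 324 [68.0, -112.0] [43.0, 50.0] 89 z 0.057
top 0.05 437 [32.0, -47.0] [50.0, 59.0] 1 z 0.057
top 0.05 271 [2.0, -115.0] [37.0, 48.0] 87 z 0.058
top 0.05 447 [1.0, 90.0] [50.0, 59.0] 0 z 0.057
top 0.05 457 [-34.0, -52.0] [50.0, 60.0] 6 z 0.057
top 0.05 323 [-65.0, -121.0] [58.0, 48.0] 85 z 0.058
top 0.05 464 [-78.0, 70.0] [49.0, 59.0] 3 z 0.057
top 0.066 250 [83.0, 89.0] [55.0, 36.0] 84 z 0.07
scene 0.03 68 [-55.0, 71.0] [55.0, 8.0] 89 z 0.038
scene 0.03 63 [24.0, 81.0] [7.0, 42.0] 3 z 0.039
scene 0.03 77 [-41.0, -124.0] [56.0, 7.0] 89 z 0.041
scene 0.03 74 [-11.0, -51.0] [7.0, 56.0] 7 z 0.041
scene 0.03 44 [27.0, -116.0] [32.0, 5.0] 85 z 0.041
scene 0.03 73 [55.0, -53.0] [6.0, 45.0] 1 z 0.041
scene 0.05 340 [-78.0, 70.0] [52.0, 59.0] 3 z 0.058
scene 0.05 367 [1.0, 90.0] [60.0, 52.0] 88 z 0.058
scene 0.05 383 [-35.0, -52.0] [53.0, 60.0] 6 z 0.058
scene 0.05 341 [-63.0, -123.0] [59.0, 51.0] 86 z 0.058
scene 0.05 406 [2.0, -127.0] [59.0, 51.0] 86 z 0.058
scene 0.05 412 [31.0, -47.0] [54.0, 61.0] 4 z 0.058
scene 0.05 401 [67.0, -121.0] [53.0, 59.0] 0 z 0.059
scene 0.066 263 [85.0, 88.0] [59.0, 42.0] 88 z 0.071
```

View pics/w2.png

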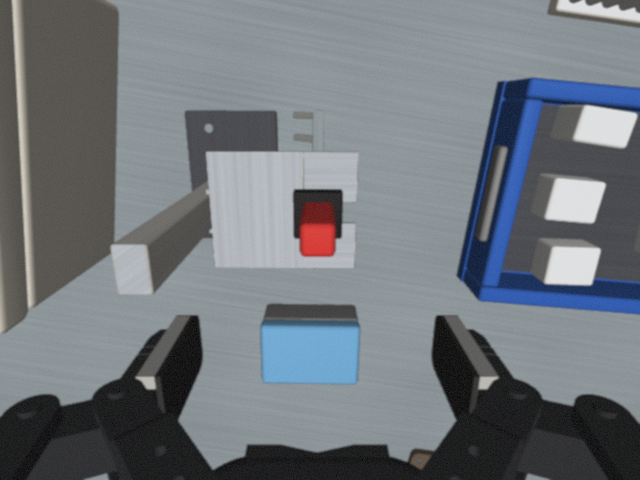

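The rake hangs as it did before (handle at (318,238), collar on the bracket, top at 0.2625), and the fingers are clear of it. Three blocks lie at the tray's far end. Handing in.

```bash
python3 -c "
from plant import bot
print(bot.finish_job())"
```

```text
the job is handed in; nothing more can be done
None
```

I handed the job in at about 14 s, with no verdict returned: by my camera measurements all eight blocks lie one deep with every spot covered and the rake is back in its notch, but one block by the tray's side wall lies on its side, so it stands 50 mm high instead of 38 mm (middle 25 mm, within the limit) and a rack stood there would not sit level.

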